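# Index the scan head to the blue-capped vial

### The arm

A 6-joint arm with a two-finger parallel gripper is mounted at the origin on a cart in front of the work surface, level with it; the furniture and walls round the work are solid. World frame = base frame: x ahead of the robot, y to its left, z up, the work surface at z = 0. Lengths are in mm, angles in degrees, forces in N, time in s.
With the tool pointing down it reaches from about 300 to 750 mm from the base axis. Payload 8.5 kg.
Tool frame: the origin (TCP) lies midway between the tips of the shut fingers; the grasp point (between the pads) lies 19 mm behind it; z points along the fingers, x is the direction in which the jaws open and shut, and the axes are right-handed (so a half turn about z gives the same grasp; the last joint's range is limited). The gripper opens to 85 mm and grips with 20 to 120 N. Pads are 22 mm wide; open, the fingers measure 114 mm over their backs; the gripper's body (76 mm by 85 mm) begins 54 mm behind the grasp point. The pads swing forward as they close: fully open they stand 13 mm farther back than shut.
Start: joints at [-80.289, 21.807, 74.336, -0, 83.858, -12.336], TCP at [206.448, -509.764, 210.722] pointing down, gripper open.
Joint ranges: [-178.18, 178.18], [-50.72, 133.34], [12.68, 142.11], [-81.47, 261.47], [9.98, 163.14], [-165.26, 165.26]. Speed limits (degrees/s): [136.94, 136.94, 180, 180, 180, 180].

### API

Orientations are given as [roll, pitch, yaw] about the fixed x, y, z axes, in that order (R = Rz(yaw) Ry(pitch) Rx(roll)).
In Python, from workcell import manip gives the robot as it stands.
- The arm moves only by the shell command python3 -m pendant 'ROWS' [FORCE]. ROWS is JSON, a list of rows, each a list of 7 numbers: the shift along the world's x, y, z in cm, then the turn, a rotation vector about the world's x, y, z in degrees, then the opening, from 0 (shut) to 1 (fully open). A call has 1 to 20 rows; each row shifts and turns the pose as measured when the row begins; what a row does not reach is not made up. A row lasts 1/10 s, in which the tool goes at most 50 mm and 8.59 degrees, less where a joint would pass 70% of its speed; a pose out of reach is approached as far as the arm can. A call is refused whole if a number of a shift passes 5 or a number of a turn 8.59, either way. A call with a gripper value outside its range is refused whole. The fingers move at their own pace and stop on an object; FORCE is the grip in N (left out, the last holds). Time passes only in rows, so rows that do not move let the fingers close. It gives the time, the measured TCP pose, the force and the opening at its end, in the units of the state.
- manip.get_obs(): the state, without advancing time (a new reading comes with each control period).
- manip.grab_frame(name): name is "side" or "top" or "wrist"; returns the picture (420x560x3 uint8, blue, green, red); there is no depth.
- manip.camera_model(name): a dict with "K" (3x3 intrinsics, pixels), "rvec" (rotation vector, rad) and "tvec" (3), from world to camera coordinates, as OpenCV has them. Camera axes: x right, y down, z forward; pixel columns grow to the right and rows downward; lengths in mm; the calibration is good to about 2 mm. A picture is of the moment at which its call begins: read the wrist's pose just before it. camera_model takes no time and is no camera call; for the wrist camera it gives the pose at the moment of the call.
- manip.close_job(): hands the job in, once; it reports no verdict.
Trained networks look in the newest picture that a camera, given by its name, has taken for a name from the list of things; names that differ only in an ending like _2 or _b are one class to them, and where a whole thing is asked for, a point or a joint stands for the part that bears it (a point fixed in the world has none). Each returns a list of dicts, best first, with "p" (0 to 1); they miss things now and then, are a little off and sometimes report something else, mostly with a low value. They report only what shows in the picture. A call takes as long as a camera call.
- manip.recognise(camera, thing): "at" ([column, row] in pixels, amid what is visible of it).
- manip.outline_of(camera, thing): "pixels" (420x560 bool, what is visible of it) and "at" ([column, row] in pixels, amid what is visible of it).
- manip.tip_of(camera, thing): "at" ([column, row] in pixels: a listed point, or the origin of a listed thing).
The state is a dict: "time": time; "joint_pos": joint angles; "dq": joint speeds; "effort": joint torques, N m; "tcp_pos": TCP position; "tool_rot": TCP orientation; "wrist_force": force on the tool from outside, world axes, zero at the start; "torque": the same for the moment, N m; "opening": opening from 0.0 (shut) to 1.0 (fully open).
Only numpy, scipy, OpenCV 4.12 (cv2) and the standard library are available. Lean on these libraries where they do the work, as an engineer would, in place of code of your own. Each camera call takes 0.05 s, during which the arm holds its last target. There are 200 camera calls.

### The job

Bring the scan head over the vial with the blue cap: pull the red plunger knob up to free the carriage, slide the carriage along until the scan head is over that vial, then let the plunger drop fully home into the hole there and let go. Leave the vial standing in its socket.

Things in the scene. Friction and masses are not known exactly. Their poses are not given: they have to be found in the camera images.
- index_slide: Fixed aluminium base, 120 (x) x 215 (y) x 12 mm; origin: centre of its underside, z up. A steel bar along y at x -25 mm has 14 mm holes (mouths 24 mm) at y +67.5, +22.5, -22.5, -67.5. By the last three, at x +40, stand 21 mm vials, tops 64 mm up; cap order varies. The blue carriage (38 mm long) starts locked at y +67.5 and, once freed, slides to -y with 1 N friction, staying where left.
- knob (a point): Middle of the red round upright plunger knob on the carriage: 26 mm across, 28 mm high, all else on the base below 86 mm. Fully home it is 108 mm above the base's underside. It pulls up to 24 mm against a spring (3.5 to 6.5 N); the pin is 16 mm deep, so lift 18 to 22 mm and hold up while sliding. Released within 8 mm of a hole it centres itself and drops in; farther off it rests on the bar.
- lens (a point): Centre of the lens under the black round scan head (26 mm across, top 86 mm up) on the carriage's arm, 65 mm from the knob axis towards the base's +x, 70 mm above the base's underside, 6 mm above the caps. Knob and lens always have equal y in the base's frame; each vial has the y of its hole. Solid electrode stand with arms to the right (-y) of the base: come over it 0.5 m up.
- vial_blue: Vial with the blue cap and pink filling, 21 mm in diameter, 60 mm high, loose in an 8 mm deep socket of the base with 1 to 2 mm play. Origin: centre of its underside, z up. The other two vials have a black and a white cap.

How it is judged (in metres and radians):
On the way:
1. the plunger is pulled up out of the hole (z of knob in the frame of index_slide above 0.119 m), for 0.1 s.
At the end, for the whole second after the job is handed in: The lens is over the blue-capped vial (within 10 mm seen from above), the plunger is home in the hole there (knob within 3 mm of its lowest position), and the blue-capped vial stands upright (within 8 degrees), at rest, within 10 mm of where it stood (horizontal distance between lens and vial_blue below 0.01 m and z of knob in the frame of index_slide below 0.111 m and angle between vial_blue's own z axis and vertical below 0.15 rad and distance of vial_blue from where it was at the start of the episode below 0.01 m and linear speed of vial_blue below 0.02 m/s); the robot touches nothing.
It also fails if it takes over 40 s, if anything falls off the work surface, if the arm or the gripper's body presses on something with over 40 N, if the wrist force passes 120 N, or if a joint passes its speed limit or range.

## Working session

There is one attempt and no reset: what is moved stays moved. The work goes in short steps, Python scripts to look and compute and a shell command to move; the robot and the scene stay as the last step left them, time stands still between calls to the robot, and variables do not carry over. Pictures are saved under pics/ and viewed, about 8 in all and at most 12, crops included, and the job is handed in when it is done.

```bash
mkdir -p pics; cat > h.py <<'E'
import numpy as np, cv2
from workcell import manip
def ray(cam,px,m=None):
    m=m or manip.camera_model(cam); R=cv2.Rodrigues(np.array(m["rvec"],float))[0]; t=np.array(m["tvec"],float).ravel()
    d=R.T@np.linalg.inv(np.array(m["K"],float))@np.array([px[0],px[1],1.]); return -R.T@t,d
def at_z(cam,px,z):
    c,d=ray(cam,px); return c+d*(z-c[2])/d[2]
def tri(obs):
    A=np.zeros((3,3));b=np.zeros(3)
    for cam,px in obs:
        c,d=ray(cam,px); d=d/np.linalg.norm(d); P=np.eye(3)-np.outer(d,d); A+=P;b+=P@c
    return np.linalg.solve(A,b)
E
python3 - <<'E'
from h import *
np.set_printoptions(precision=1,suppress=True)
o=manip.get_obs();print(o["time"],o["tcp_pos"],o["tool_rot"],o["wrist_force"])
ims=[]
for c in("side","top"):
    im=manip.grab_frame(c);ims.append(im);cv2.imwrite(f"pics/{c}0.png",im)
T={}
for n in("index_slide","knob","lens","vial_blue"):
    for c in("side","top"):
        r=manip.tip_of(c,n)[:2]
        print(n,c,[(np.round(q["at"],1),round(q["p"],2)) for q in r])
        if r:T[n,c]=r[0]["at"]
    if (n,"side") in T and (n,"top") in T: print(n,tri([("side",T[n,"side"]),("top",T[n,"top"])]))
if("knob","top")in T:print(at_z("top",T["knob","top"],108))
print(manip.get_obs()["time"])
E
```

```text
0.0 [ 206.4 -509.4  210.1] [-180.     0.1  -68. ] [ 0.6 -0.3  0.7]
index_slide side [(array([277.1, 241.6]), 0.31)]
index_slide top [(array([295.2, 192.4]), 0.17)]
index_slide [587.3 -88.9  20.4]
knob side [(array([308.1, 212.9]), 0.54)]
knob top [(array([257.1, 219.2]), 0.58)]
knob [535.1 -22.4 110.6]
lens side [(array([276.4, 242.6]), 0.83)]
lens top [(array([256.5, 191.1]), 0.71)]
lens [599.9 -19.   69.1]
vial_blue side [(array([247.3, 242.3]), 0.49)]
vial_blue top [(array([296.9, 192.4]), 0.62)]
vial_blue [ 612.7 -110.3    4.4]
[537.6 -23.9 108. ]
0.5
```

View pics/side0.png

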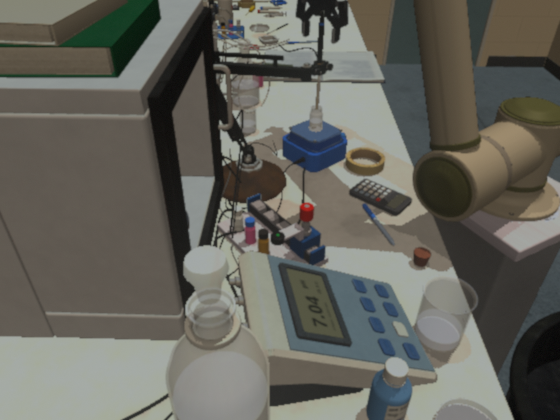

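View pics/top0.png

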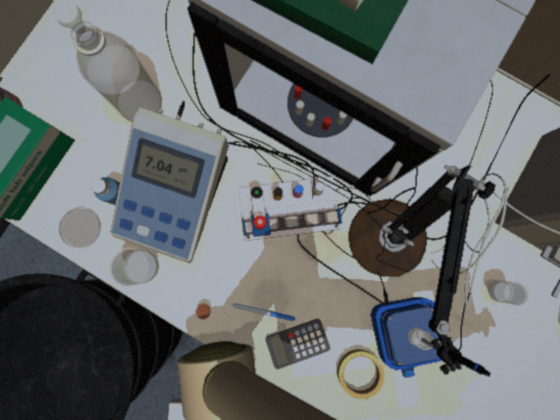

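The side view shows the knob at (307,212), the scan head at (277,238) and the blue cap at (249,222). In the top view, the knob is at (260,222), the scan head at (257,191), and the caps run black (278,193), blue (298,190), white (318,190). Blue is therefore the middle vial, and the slide is 90 mm. Next I'll refine the base yaw.

```bash
python3 - <<'E'
from h import *
np.set_printoptions(precision=1,suppress=True)
im=cv2.imread("pics/top0.png")
m=manip.camera_model("top")
def proj(p): return cv2.projectPoints(np.array([p],float),np.array(m["rvec"],float),np.array(m["tvec"],float),np.array(m["K"],float),None)[0].ravel()
print("tcp px",proj(manip.get_obs()["tcp_pos"]), "cam",ray("top",(280,210))[0])
for yaw in(0,3,6):
  # hypothesis: knob at measured
  a=np.radians(yaw);k=np.array([537,-23,0.])
  print(yaw,[proj(k+[np.cos(a)*x-np.sin(a)*y,np.sin(a)*x+np.cos(a)*y,z]) for x,y,z in[(65,-45,64),(65,-90,64),(65,-135,64),(65,0,86),(0,0,122)]])
c=cv2.resize(im[165:255,225:360],None,fx=5.5,fy=5.5,interpolation=cv2.INTER_CUBIC);cv2.imwrite("pics/crop.png",c)
for n in("knob","vial_blue","lens","index_slide"):
  for r in manip.outline_of("top",n)[:1]:
    y,x=np.nonzero(r["pixels"]);print(n,r["at"],len(x),x.min(),x.max(),y.min(),y.max(),cv2.minAreaRect(np.c_[x,y].astype(np.float32)))
E
```

```text
tcp px [540.1 416.7] cam [455.8 -51.5 942.3]
0 [array([279.2, 191.6]), array([300.4, 192.1]), array([321.5, 192.6]), array([257.8, 189.4]), array([256.4, 218.8])]
3 [array([277.6, 190.5]), array([298.7, 189.9]), array([319.8, 189.4]), array([256.2, 189.4]), array([256.4, 218.8])]
6 [array([276. , 189.5]), array([297. , 187.9]), array([318. , 186.2]), array([254.5, 189.5]), array([256.4, 218.8])]
lens [256.2, 214.2] 718 250 270 187 236 ((258.5307922363281, 211.24615478515625), (49.241790771484375, 17.86100196838379), 82.87498474121094)
index_slide [285.9, 212.6] 4748 239 340 176 239 ((289.59234619140625, 208.23846435546875), (54.20317840576172, 98.60761260986328), 82.87498474121094)
```

View pics/crop.png

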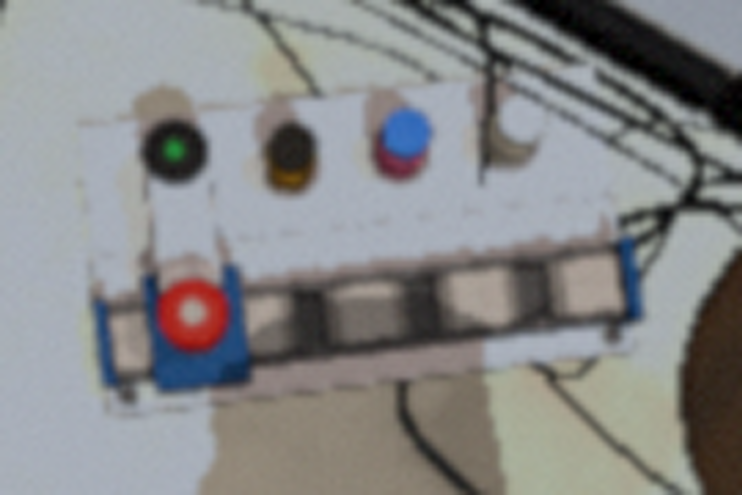

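```bash
python3 - <<'E'
from h import *
from scipy.optimize import least_squares
np.set_printoptions(precision=1,suppress=True)
M={c:manip.camera_model(c) for c in("top","side")}
def proj(c,P): m=M[c];return cv2.projectPoints(np.array(P,float),np.array(m["rvec"],float),np.array(m["tvec"],float),np.array(m["K"],float),None)[0].reshape(-1,2)
loc=np.array([(-25,67.5,122),(40,67.5,86),(40,22.5,64),(40,-22.5,64),(40,-67.5,64)])
px=np.array([(193,315),(175,151),(292,148),(407,130),(523,118)])/5.5+[225,165]
def W(v,L):
  a=v[2];L=np.array(L,float);return np.c_[v[0]+np.cos(a)*L[:,0]-np.sin(a)*L[:,1],v[1]+np.sin(a)*L[:,0]+np.cos(a)*L[:,1],L[:,2]]
f=lambda v:(proj("top",W(v,loc))-px).ravel()
r=least_squares(f,[570,-90,.14]);v=r.x
print(v[:2],np.degrees(v[2]),r.fun.reshape(-1,2))
k=W(v,[(-25,67.5,108),(-25,-22.5,108),(40,-22.5,4)]);print(k, "side knob px",proj("side",k[:1]))
E
python3 -m pendant '[[0,0,5,0,0,0,1],[0,0,5,0,0,0,1],[0,0,5,0,0,0,1],[0,0,5,0,0,0,1],[0,0,5,0,0,0,1],[0,0,5,0,0,0,1],[0,0,2,0,0,0,1]]'
```

```text
[565.7 -93.8] 8.61736018391539 [[ 0.2 -0.3]
 [-0.   0.2]
 [ 0.  -0.2]
 [ 0.   0.4]
 [-0.2 -0. ]]
[[ 530.8  -30.8  108. ]
 [ 544.3 -119.8  108. ]
 [ 608.6 -110.     4. ]] side knob px [[306.1 210.7]]
time: 1.4
tcp_pos: [205.2, -502.9, 532.0]
tool_rot: [-179.9, 0.5, -68.0]
wrist_force: [0.5, 0.4, 1.1]
opening: 0.995
```

```bash
python3 -m pendant '[[2.7,3.9,0,0,0,-1.1,1],[2.7,3.9,0,0,0,-1.1,1],[2.7,3.9,0,0,0,-1.1,1],[2.7,3.9,0,0,0,-1.1,1],[2.7,3.9,0,0,0,-1.1,1],[2.7,3.9,0,0,0,-1.1,1],[2.7,3.9,0,0,0,-1.1,1],[2.7,3.9,0,0,0,-1.1,1],[2.7,3.9,0,0,0,-1.1,1],[2.7,3.9,0,0,0,-1.1,1],[2.7,3.9,0,0,0,-1.1,1],[2.7,3.9,0,0,0,-1.1,1],[0,0,0,0,0,0,1]]'
```

```text
time: 2.7
tcp_pos: [536.6, -17.2, 531.6]
tool_rot: [-179.9, 0.2, -82.0]
wrist_force: [0.6, -0.3, -0.6]
opening: 1.002
```

```bash
python3 -m pendant '[[-0.5,-1.3,-5,0,0,0,1],[0,0,-5,0,0,0,1],[0,0,-5,0,0,0,1],[0,0,-5,0,0,0,1],[0,0,-5,0,0,0,1],[0,0,-4,0,0,0,1],[0,0,0,0,0,0.4,0.7],[0,0,0,0,0,0,0.7]]'
python3 - <<'E'
from h import *
np.set_printoptions(precision=1,suppress=True)
o=manip.get_obs();print(o["tcp_pos"],o["tool_rot"])
m=manip.camera_model("wrist");im=manip.grab_frame("wrist");cv2.imwrite("pics/w0.png",im)
for n,z in(("knob",108),("lens",70),("vial_blue",4)):
  for q in manip.tip_of("wrist",n)[:2]:
    c,d=ray("wrist",q["at"],m);print(n,q["at"],q["p"],c+d*(z-c[2])/d[2])
K=lambda p:cv2.projectPoints(np.array([p],float),np.array(m["rvec"],float),np.array(m["tvec"],float),np.array(m["K"],float),None)[0].ravel()
print("pred knob top",K((530.8,-30.8,122)),"lens",K((595,-21,86)),"blue",K((608.6,-110,64)))
E
```

```text
time: 3.5
tcp_pos: [529.0, -30.0, 246.9]
tool_rot: [-179.2, -0.1, -81.5]
wrist_force: [-0.6, 0.3, 1.7]
opening: 0.706
[529.  -30.  246.9] [-179.2   -0.1  -81.5]
knob [277.1, 191.5] 0.58 [532.4 -28.4 108. ]
lens [280.0, 124.0] 0.62 [598.3 -21.8  70. ]
vial_blue [346.2, 127.1] 0.78 [ 607.7 -107.2    4. ]
vial_blue [279.8, 194.0] 0.75 [508.  -35.7   4. ]
pred knob top [279.3 196.3] lens [278.9 127. ] blue [360.7 126.7]
```

View pics/w0.png

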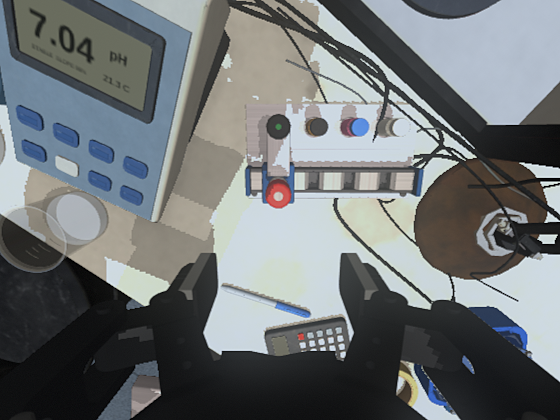

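The knob shows at (278,195), the scan head at (278,126) and the blue cap at (359,126). All are within about 1 px of the prediction, so I'm descending.

```bash
python3 -m pendant '[[0.2,0,-5,0,0,0,0.7],[0,0,-5,0,0,0,0.7],[0,0,-3,0,0,0,0.7],[0,0,0,0,0,0,0.7],[0,0,0,0,0,0,0.7]]'
```

```text
time: 4.2
tcp_pos: [536.8, -31.3, 122.7]
tool_rot: [-178.1, -0.6, -81.5]
wrist_force: [-0.1, -0.4, 0.4]
opening: 0.702
```

```bash
python3 -m pendant '[[-0.5,0.1,0,0.3,1.9,0,0.7],[0,0,0,0,0,0,0.7],[0,0,0,0,0,0,0.7]]'
```

```text
time: 4.5
tcp_pos: [535.1, -31.2, 129.1]
tool_rot: [-179.3, -0.3, -81.5]
wrist_force: [0.3, -0.3, -0.3]
opening: 0.7
```

```bash
python3 -m pendant '[[-0.4,0.1,-1.5,0,0.8,0,0.7],[0,0,-1,0,0,0,0.7],[0,0,0,0,0,0,0.7],[0,0,0,0,0,0,0.7]]'
```

```text
time: 4.9
tcp_pos: [531.4, -30.2, 103.5]
tool_rot: [-180.0, -0.3, -81.4]
wrist_force: [-0.4, 0.0, 0.5]
opening: 0.699
```

```bash
python3 -m pendant '[[0,0,-1,0,0,0,0.7],[0,0,0,0,0,0,0.7],[0,0,0,0,0,0,0.7]]'
python3 - <<'E'
from h import *
for c in("side","wrist"):
  im=manip.grab_frame(c)
  if c=="side": im=cv2.resize(im[150:290,200:400],None,fx=3,fy=3,interpolation=cv2.INTER_CUBIC)
  else: im=cv2.resize(im,None,fx=.75,fy=.75)
  cv2.imwrite(f"pics/g_{c}.png",im)
a=cv2.imread("pics/g_side.png");b=cv2.imread("pics/g_wrist.png");a=cv2.resize(a,(380,266));b=cv2.resize(b,(420,315))
o=np.zeros((315,800,3),np.uint8);o[:266,:380]=a;o[:,380:]=b;cv2.imwrite("pics/g.png",o)
E
```

```text
time: 5.2
tcp_pos: [531.4, -30.2, 92.5]
tool_rot: [180.0, -0.3, -81.4]
wrist_force: [0.1, -0.5, 0.2]
opening: 0.699
```

View pics/g.png

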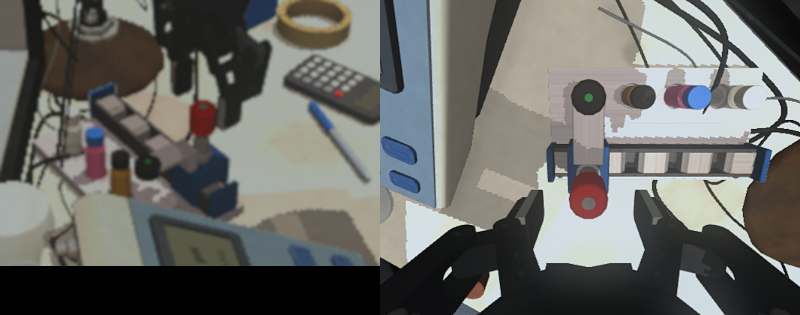

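The fingers sit either side of the knob: knob at (589,200), pads symmetric at 530 and 648. I'll close now.

```bash
python3 -m pendant '[[0,0,0,0,0,0,0.2],[0,0,0,0,0,0,0.1],[0,0,0,0,0,0,0.1],[0,0,0,0,0,0,0.1],[0,0,0,0,0,0,0.1],[0,0,0,0,0,0,0.1]]' 50
```

```text
time: 5.9
tcp_pos: [531.6, -30.3, 93.3]
tool_rot: [-179.9, -0.3, -81.4]
wrist_force: [0.6, 0.1, 0.3]
opening: 0.266
```

```bash
python3 -m pendant '[[0,0,0.6,0,0,0,0.1],[0,0,0.6,0,0,0,0.1],[0,0,0.6,0,0,0,0.1],[0,0,0,0,0,0,0.1],[0,0,0,0,0,0,0.1]]'
```

```text
time: 6.4
tcp_pos: [531.4, -30.2, 111.8]
tool_rot: [180.0, -0.3, -81.4]
wrist_force: [1.9, 0.5, -6.9]
opening: 0.267
```

```bash
python3 -m pendant '[[0,0,0.15,0,0,0,0.1],[0.15,-1,0,0,0,0,0.1],[0.15,-1,0,0,0,0,0.1],[0.15,-1,0,0,0,0,0.1],[0,0,0,0,0,0,0.1],[0,0,0,0,0,0,0.1]]'
```

```text
time: 7.0
tcp_pos: [536.2, -63.1, 112.5]
tool_rot: [179.9, -0.2, -81.5]
wrist_force: [2.0, 1.3, -4.7]
opening: 0.271
```

```bash
python3 -m pendant '[[0.15,-1,0.1,0,0,0,0.1],[0.15,-1,0,0,0,0,0.1],[0.15,-1,0,0,0,0,0.1],[0.15,-1,0,0,0,0,0.1],[0.15,-1,0,0,0,0,0.1],[0,0,0,0,0,0,0.1],[0,0,0,0,0,0,0.1]]'
```

```text
time: 7.7
tcp_pos: [544.2, -117.8, 113.3]
tool_rot: [179.9, -0.2, -81.5]
wrist_force: [2.3, 0.9, -5.5]
opening: 0.266
```

Remaining offset is about (0.8, -1.4) mm. I'll verify, then lower.

```bash
python3 -m pendant '[[0.1,-0.15,0,0,0,0,0.1],[0,0,0,0,0,0,0.1]]'
python3 - <<'E'
from h import *
o=np.zeros((400,800,3),np.uint8)
a=manip.grab_frame("side")[190:290,210:310];b=manip.grab_frame("top")[160:260,240:340]
o[:,:400]=cv2.resize(a,(400,400),interpolation=cv2.INTER_CUBIC);o[:,400:]=cv2.resize(b,(400,400),interpolation=cv2.INTER_CUBIC)
cv2.imwrite("pics/s.png",o)
E
```

```text
time: 7.9
tcp_pos: [544.4, -119.1, 113.1]
tool_rot: [179.8, -0.1, -81.5]
wrist_force: [1.1, -0.4, -4.6]
opening: 0.263
```

View pics/s.png

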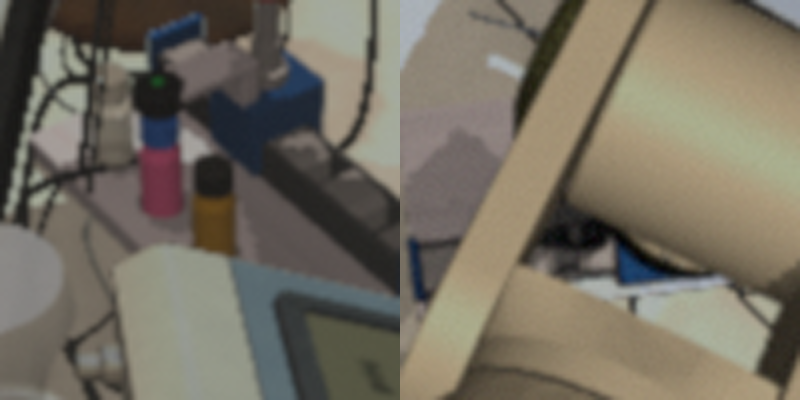

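The side crop shows the scan head at (157,90) directly above the blue cap at (158,130), with the vial upright. The arm hides the slide in the top view. Lowering.

```bash
python3 -m pendant '[[0,0,-0.6,0,0,0,0.1],[0,0,-0.6,0,0,0,0.1],[0,0,-0.6,0,0,0,0.1],[0,0,0,0,0,0,0.1],[0,0,0,0,0,0,0.1]]'
```

```text
time: 8.5
tcp_pos: [544.4, -118.8, 93.8]
tool_rot: [179.8, -0.2, -81.5]
wrist_force: [-0.9, -0.1, -3.5]
opening: 0.267
```

```bash
python3 -m pendant '[[0,0,0,0,0,0,0.6],[0,0,0,0,0,0,0.7],[0,0,0,0,0,0,0.7],[0,0,0,0,0,0,0.7],[0,0,0,0,0,0,0.7],[0,0,2,0,0,0,0.7],[0,0,4,0,0,0,0.7],[0,0,5,0,0,0,0.7],[0,0,3,0,0,0,0.7],[0,0,0,0,0,0,0.7]]'
python3 - <<'E'
from h import *
np.set_printoptions(precision=1,suppress=True)
print(manip.get_obs()["wrist_force"])
w=manip.grab_frame("wrist");m=manip.camera_model("wrist");s=manip.grab_frame("side")
P=lambda m,p:cv2.projectPoints(np.array([p],float),np.array(m["rvec"],float),np.array(m["tvec"],float),np.array(m["K"],float),None)[0].ravel()
k=(545,-119.2,122);ms=manip.camera_model("side")
print("wrist knob top",P(m,k),"side knob mid",P(ms,(545,-119.2,108)),"if +16",P(ms,(545,-119.2,124)))
for c in("wrist","side"):
  for q in manip.tip_of(c,"knob")[:1]:print(c,q["at"],q["p"])
o=np.zeros((400,800,3),np.uint8)
o[:,:400]=cv2.resize(s[180:280,220:320],(400,400),interpolation=cv2.INTER_CUBIC);o[:300,400:]=cv2.resize(w,(400,300))
cv2.imwrite("pics/e.png",o)
E
```

```text
time: 9.5
tcp_pos: [544.2, -118.4, 240.8]
tool_rot: [180.0, -0.2, -81.5]
wrist_force: [-0.4, 0.6, 0.3]
opening: 0.701
[-0.4  0.6  0.3]
wrist knob top [279.4 196.6] side knob mid [276.1 188.6] if +16 [276.1 181.7]
wrist [273.9, 191.5] 0.8
side [278.0, 189.2] 0.78
```

View pics/e.png

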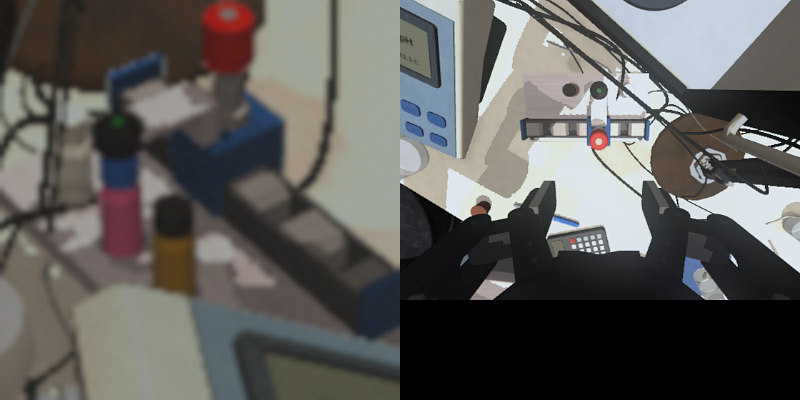

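The head is above the blue vial and everything is upright. The side-view knob height is within about 1 px of home, so I'll measure that more tightly against the start picture.

```bash
python3 - <<'E'
from h import *
np.set_printoptions(precision=2,suppress=True)
M=manip.camera_model("side")
P=lambda p:cv2.projectPoints(np.array([p],float),np.array(M["rvec"],float),np.array(M["tvec"],float),np.array(M["K"],float),None)[0].ravel()
s=manip.grab_frame("side");s0=cv2.imread("pics/side0.png")
for im,k,l in((s0,(531.3,-30.3),(307,212)),(s,(544.8,-119.3),(277,189))):
  r=im.astype(int);mask=((r[...,2]>90)&(r[...,1]<.5*r[...,2])&(r[...,0]<.5*r[...,2])).astype(np.uint8)
  n,lab,st,ce=cv2.connectedComponentsWithStats(mask);i=min(range(1,n),key=lambda j:np.hypot(*(ce[j]-l)) if st[j,4]>40 else 1e9)
  print(st[i],ce[i],"pred",P((*k,108)),"diff",ce[i]-P((*k,108)))
o=np.zeros((400,800,3),np.uint8)
o[:,:400]=cv2.resize(s0[195:265,270:340],(400,400),interpolation=cv2.INTER_CUBIC);o[:,400:]=cv2.resize(s[170:240,240:310],(400,400),interpolation=cv2.INTER_CUBIC)
cv2.imwrite("pics/cmp.png",o)
E
```

```text
[300 203  14  18 140] [306.44 210.57] pred [305.99 210.93] diff [ 0.45 -0.36]
[270 180  14  18 122] [276.58 186.67] pred [276.14 188.52] diff [ 0.44 -1.85]
```

View pics/cmp.png

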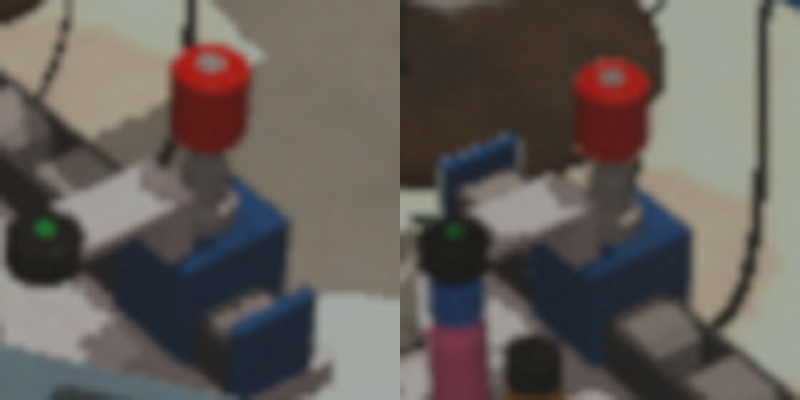

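In both pictures the knob sits equally high over the carriage after scaling for distance (218 against 217 crop px). A plunger resting on the bar would show about 7 px higher. The gripper is clear, so I'm handing in.

```bash
python3 -c "
from workcell import manip
print(manip.close_job(), manip.get_obs()['time'])"
```

```text
the job is handed in; nothing more can be done
the job is handed in; nothing more can be done
```

The job is handed in at roughly 10 s of the 40 s, with the scan head over the blue-capped vial and the plunger home in its hole. I gripped the knob, lifted it about 20 mm, slid the carriage 90 mm to the middle vial, lowered the plunger and let go. The gripper then backed off about 150 mm upwards.

- **Position:** in the last pictures the scan head is directly above the blue cap, and the vial is upright in its socket.
- **Plunger:** the knob sits at the same height over the carriage as at the start, to within about 1 px (roughly 2.5 mm, against the 3 mm allowed). If it were resting on the bar it would show about 7 px higher.
- **Contact:** the wrist force was about 0 N after release.
- **Disagreement:** a colour-blob check put the knob about 1.5 px higher relative to its predicted spot than in the start picture. I put this down to shading, because the blob's outline matched home height.

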